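Set the battery tester to load test with the inner knob, then switch it on

ROBOT

A 6-joint arm with a two-finger parallel gripper is mounted at the origin on the work surface. World frame = base frame: x ahead of the robot, y to its left, z up, the work surface at z = 0. Lengths are in mm, angles in rad, forces in N, time in s.
With the tool pointing down it reaches from about 350 to 775 mm from the base axis. Payload 7.3 kg.
Tool frame: the origin (TCP) lies on the front face of the gripper's body, between the roots of the fingers; the fingertips stand 66 mm ahead of it and the grasp point (between the pads) lies 47 mm ahead of it (bot.tip_extent is the distance from the TCP to the fingertips, in mm); z points along the fingers, y is the line along which they close (so a half turn about z gives the same grasp; the last joint's range is limited). The gripper opens to 92 mm and grips with 3 to 60 N. Pads are 19 mm wide; open, the fingers measure 130 mm over their backs; the gripper's body (75 mm by 190 mm) begins 47 mm behind the grasp point.
Start: joints at [1.15, 0.342, 1.524, -0, 1.275, -0.146], TCP at [142.443, 505.32, 292.241] pointing down, gripper open.
Joint ranges: [-2.53, 2.53], [-0.77, 2.02], [0.04, 2.7], [-1, 4.14], [0.28, 2.66], [-3.11, 3.11]. Speed limits (rad/s): [2.57, 2.57, 3.14, 3.14, 3.14, 3.14].

INTERFACE

Orientations are given as [roll, pitch, yaw] about the fixed x, y, z axes, in that order (R = Rz(yaw) Ry(pitch) Rx(roll)).
In Python, from plant import readout, viewer, order, bot gives the robot as it stands.
- The arm moves only by the shell command python3 -m creep 'ROWS'. ROWS is text: rows parted by semicolons, each of 7 numbers parted by spaces: the shift along the world's x, y, z in m, then the turn, a rotation vector about the world's x, y, z in rad, then the opening in per cent of the stroke, from 0 (shut) to 100 (fully open). A call has 1 to 8 rows; each row shifts and turns the commanded pose from where the row before left it; what a row does not reach is not made up. A row lasts 1/12 s, in which the tool goes at most 41.7 mm and 7.16 degrees, less where a joint would pass 70% of its speed; a pose out of reach is approached as far as the arm can. A call is refused whole if a number of a shift passes 0.0417 or a number of a turn 0.125, either way. A call with a gripper value outside its range is refused whole. The fingers move at their own pace and stop on an object; the grip force is fixed at half the most. Time passes only in rows, so rows that do not move let the fingers close. It gives the time, the measured TCP pose, the force, the opening and the grip force at its end, in the units of the state.
- readout.get_obs(): the state, without advancing time (a new reading comes with each control period).
- viewer.capture(name): name is "scene" or "top" or "wrist"; returns the picture (480x640x3 uint8, red, green, blue); there is no depth.
- viewer.camera_info(name): a dict with "fx", "fy", "cx", "cy" (pixels), "origin" and "rotation" of the camera in the world. Camera axes: x right, y up, looking along -z (the intrinsics and any distortion apply to the point x, -y, -z); pixel columns grow to the right and rows downward; lengths in mm; the calibration is good to about 2 mm. A picture is of the moment at which its call begins: read the wrist's pose just before it. camera_info takes no time and is no camera call; for the wrist camera it gives the pose at the moment of the call.
- order.close_job(): hands the job in; it is judged then, once.
The state is a dict: "time": time; "joint_positions": joint angles; "dq": joint speeds; "tau": joint torques, N m; "tool_pos": TCP position; "tcp_rot": TCP orientation; "contact_force": force on the tool from outside, world axes, zero at the start; "moment": the same for the moment, N m; "grip_width": finger opening in mm; "finger_force": force on a finger pad.
Only numpy, scipy, OpenCV 4.12 (cv2) and the standard library are available. Lean on these libraries where they do the work, as an engineer would, in place of code of your own. Each camera call takes 0.05 s, during which the arm holds its last target. There are 200 camera calls.

TASK

Put the battery tester into its load test: push the red inner bar knob down and, holding it down, turn it clockwise until you feel its stop, then let it spring fully back up, without pressing on or dragging round the grey ring knob about it (forcing the stop, or turning without pushing down, drags the ring along). After that, flip the tester's toggle switch over to its on side. Let go of everything and leave the other things on the shelf where they are.

Things in the scene. Friction and masses are not known exactly. Their poses are not given: they have to be found in the camera images.
- tester: Aluminium battery tester, box 140 (x) x 200 (y) x 50 (z) mm, fixed on a walnut shelf 50 mm high. Origin: centre of its underside; its front (meter window) faces its -x. Both concentric knobs share a vertical axis at x -10, y +50 mm; the toggle's hinge is at x +10, y -55, z 55 mm; a fixed cell lies at x +50, y -15 to +35, its top at z 63 mm.
- outer: Grey knurled ring (outer knob), 60 mm wide, 15 mm high, top 66 mm above the tester's underside; origin on the axis at its lower face. Held by about 0.25 N m of friction; stays where it is turned. It carries, unseen, the inner knob's stop and a ledge before it: more than 0.25 N m from the inner knob against either turns the ring.
- outer_mark (a point): Outer end of the yellow pointer line, at the rim of the ring's top face, 29.5 mm from the axis. It must stay within 1.6 mm of where it starts (about 0.05 rad).
- inner (a joint): Angle (rad) of the red inner knob, growing clockwise seen from above; 0 to 0.1 at the start. At 0 the bar lies along the tester's x axis, its white line towards the tester's -x. The hard stop lies at an unseen angle from 0.86 to 1.50 that differs each time. Turning takes about 0.03 N m, up to 0.06 when held down; clearly more means the stop (or the ledge).
- press (a joint): How far (m) the inner knob is pushed down: 0 up, 0.006 lowest. Sprung: 4.2 N to start, 650 N/m, so 7.5 N at 5 mm. The ledge bars the turn unless it is at least 4 mm down; released under the ledge it stays about 3.5 mm down. It comes fully up only within the last 0.05 rad before the stop.
- knob_top (a point): Centre of the top of the red bar knob, on the axis; its x axis runs along the bar. Bar 28 mm long, 12 mm thick (grip across this, from above), 30 mm high; its underside is 8 mm above the ring's top when up, over a shaft 12 mm thick. Fingertips 10 mm or more above the ring's top before the push still clear it at 6 mm down.
- toggle (a joint): Toggle switch angle in rad: 0 leans 0.45 rad to the tester's -x (off, grey bar mark), 0.9 leans 0.45 rad to its +x (on, green dot mark). It swings about a hinge along the tester's y, needs about 1.5 N at the tip, and stays where it is left.
- toggle_tip (a point): Centre of the toggle's black ball, 16 mm in diameter, 45 mm from the hinge on a 7 mm steel rod.
- case: Cream charging case, 46 x 60 x 24 mm, loose. Origin: centre of its underside.
- saucer: Pale blue ceramic saucer, 100 mm wide, 18 mm high, loose. Origin: centre of its underside.
- canister: White plastic desiccant canister with a blue screw lid, 58 mm wide, 71 mm high, loose. Origin: centre of its underside.
- tree: Clear acrylic stand shaped like a small tree, foot 68 mm wide, 120 mm high, loose. Origin: centre of its underside.

How it is judged (in metres and radians):
On the way, in this order (a step that is already met when the one before it is completed fails the run):
1. the inner knob has been pushed down and turned clockwise well on its way (value of joint press above 0.003 m and value of joint inner above 0.6 rad), for 0.05 s.
2. the inner knob is at its stop and fully up again, the toggle still off (value of joint press below 0.0015 m and value of joint inner above 0.8 rad and value of joint toggle below 0.4 rad), for 0.2 s.
3. the toggle is on (value of joint toggle above 0.75 rad), for 0.2 s.
At the end, for the whole second after the job is handed in: The inner knob is fully up (within 1.5 mm) at its stop, past the ledge (over 0.80 rad), the toggle is on (over 0.75 rad), the ring's mark is within 1.6 mm of where it started, and case, saucer, canister and tree are within 15 mm of where they stood (value of joint press below 0.0015 m and value of joint inner above 0.8 rad and value of joint toggle above 0.75 rad and distance of outer_mark from where it was at the start of the episode below 0.0016 m and distance of each of case, saucer, canister, tree from where it was at the start of the episode below 0.015 m); the robot touches nothing.
It fails at once if the ring knob dragged round: its mark moves more than 1.6 mm (distance of outer_mark from where it was at the start of the episode above 0.0016 m).
It fails at once if the ring knob pressed upon by the fingers with more than 6 N (contact force between the fingers and outer above 6 N).
It fails at once if a bystander shoved more than 15 mm (distance of any of case, saucer, canister, tree from where it was at the start of the episode above 0.015 m).
It also fails if it takes over 72 s, if anything falls off the work surface, if the arm or the gripper's body presses on something with over 40 N, if the wrist force passes 120 N, or if a joint passes its speed limit or range.

## Working session

There is one attempt and no reset: what is moved stays moved. The work goes in short steps, Python scripts to look and compute and a shell command to move; the robot and the scene stay as the last step left them, time stands still between calls to the robot, and variables do not carry over. Pictures are saved under pics/ and viewed, at most 13 in all, crops included, and the job is handed in when it is done.

```bash
ls; mkdir -p pics
python3 - <<'E'
from plant import readout, viewer, order, bot
import cv2
o=readout.get_obs()
for k in o: print(k,o[k])
for n in("top","scene","wrist"):
    i=viewer.camera_info(n);print(n,i)
    im=viewer.capture(n);cv2.imwrite(f"pics/{n}0.png",im[:,:,::-1])
E
```

```text
pics
time 0.0
joint_positions [ 1.14995215e+00  3.42721518e-01  1.52502002e+00 -3.38271257e-06
  1.27538785e+00 -1.45965198e-01]
dq [ 0.00116761  0.00048606  0.00161172 -0.00026401 -0.0005419  -0.00050344]
tau [-8.02065297e-04 -4.31240165e+01 -2.44210750e+01  7.16783339e-02
  5.60338818e-02 -1.14420366e-04]
tool_pos [142.33637648 505.01884887 291.54446176]
tcp_rot [-3.14007180e+00 -2.20312934e-04  2.86671450e+00]
contact_force [-0.30644638 -0.4975382   0.15993763]
moment [ 0.02367148  0.02941214 -0.02115519]
finger_force 0.0
grip_width 91.39833549060428
top {'fx': 482.6460964371082, 'fy': 482.6460964371082, 'cx': 326.8109957286548, 'cy': 237.0125285954139, 'origin': array([ 498.61803915,    6.43781116, 1144.18408973]), 'rotation': array([ 0.08255341,  0.00678503, -1.55863525])}
scene {'fx': 617.3603087532474, 'fy': 617.3603087532474, 'cx': 320.8387514710943, 'cy': 236.71766490449448, 'origin': array([1568.69843495, -781.25428816,  973.81406055]), 'rotation': array([ 0.99539968, -0.00900893,  0.91900791])}
wrist {'fx': 373.81116150457535, 'fy': 373.81116150457535, 'cx': 322.66583967311624, 'cy': 240.83356917166222, 'origin': array([ 78.90993507, 522.52433913, 383.86325407]), 'rotation': array([-2.45699207e-01,  1.53095463e-04,  1.29464192e+00])}
```

View pics/top0.png

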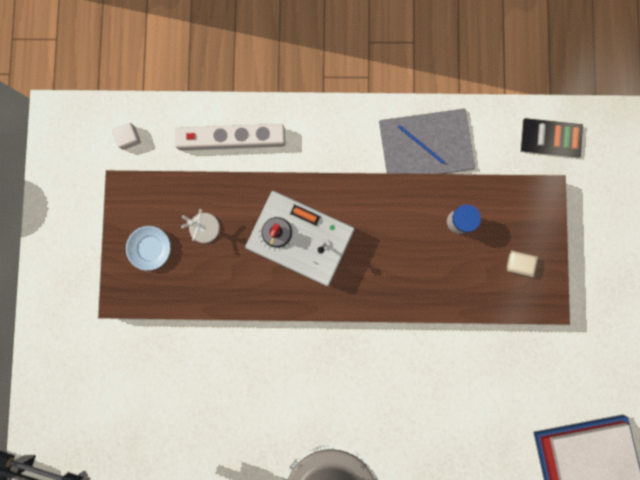

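View pics/scene0.png

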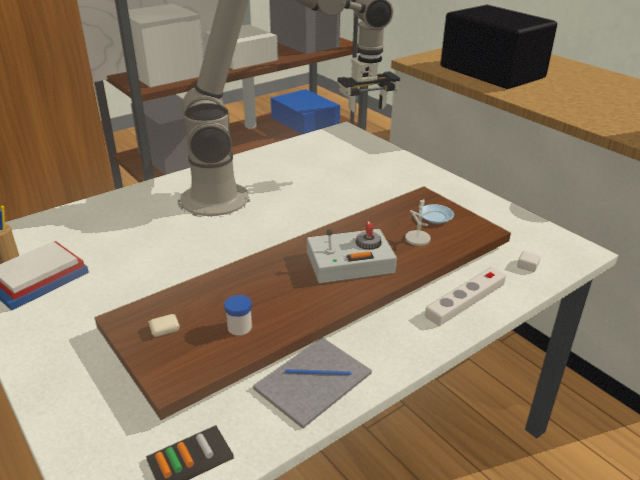

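```bash
cat > h.py <<'E'
from plant import readout, viewer, order, bot
import cv2, numpy as np
from scipy.spatial.transform import Rotation as R
def cam(n):
    i=viewer.camera_info(n); return i, R.from_euler('xyz',i['rotation']).as_matrix(), np.array(i['origin'])
def ray(c,u,v):
    i,M,o=c; d=M@np.array([(u-i['cx'])/i['fx'],-(v-i['cy'])/i['fy'],-1]); return o,d
def onz(c,u,v,z):
    o,d=ray(c,u,v); return o+d*(z-o[2])/d[2]
def proj(c,p):
    i,M,o=c; q=M.T@(np.array(p)-o); return i['cx']+i['fx']*q[0]/-q[2], i['cy']+i['fy']*q[1]/q[2]
def blobs(im,lo,hi,box=None,amin=8):
    h=cv2.cvtColor(im,cv2.COLOR_RGB2HSV); m=cv2.inRange(h,np.array(lo),np.array(hi))
    if box: k=np.zeros_like(m); a,b,c,d=box; k[b:d,a:c]=255; m&=k
    n,l,s,ce=cv2.connectedComponentsWithStats(m)
    return m,sorted([(s[j,4],ce[j],s[j,:4]) for j in range(1,n) if s[j,4]>=amin],key=lambda t:-t[0])
E
python3 - <<'E'
from h import *
c=cam("top"); im=cv2.imread('pics/top0.png')[:,:,::-1]
m,b=blobs(im,(0,0,120),(180,50,255),(236,180,366,295))
cs,_=cv2.findContours(m,0,2); k=max(cs,key=cv2.contourArea); r=cv2.minAreaRect(k); print(r)
P=np.array([onz(c,*p,100)[:2] for p in cv2.boxPoints(r)]);print(P.round(1),np.linalg.norm(P-np.roll(P,1,0),axis=1),P.mean(0))
e=[P[1]-P[0],P[2]-P[1]]; L=max(e,key=np.linalg.norm); 
yaw=np.arctan2(L[1],L[0])-np.pi/2
yaw=(yaw+np.pi/2)%np.pi-np.pi/2
C=P.mean(0);Rz=np.array([[np.cos(yaw),-np.sin(yaw)],[np.sin(yaw),np.cos(yaw)]])
print('yaw',yaw)
K=C+Rz@[-10,50];T=C+Rz@[10,-55];print('knob',K,'hinge',T,np.hypot(*K),np.hypot(*T))
t=T+Rz@[-45*np.sin(.45),0];print('tip',t,proj(c,[*t,145.5]),'knob px',proj(c,[*K,154]),'ring',proj(c,[*K,116]))
_,b=blobs(im,(0,150,80),(6,255,255),(255,215,300,255));print(b[:2]);print([onz(c,*x[1],150) for x in b[:2]])
_,b=blobs(im,(170,150,80),(180,255,255),(255,215,300,255));print(b[:2])
_,b=blobs(im,(0,0,0),(180,255,50),(310,235,335,260));print(b[:2]);print([onz(c,*x[1],145) for x in b[:2]])
for n,p,z in(("tree",(205,228),60),("saucer",(149,248),68)): print(n,onz(c,*p,z))
E
```

```text
((299.08685302734375, 237.63450622558594), (92.14473724365234, 64.93355560302734), 24.676864624023438)
[[559.1 194.6]
 [689.3 138.6]
 [606.7 -45.4]
 [478.3  12. ]] [199.70939746 141.68142774 201.66948057 140.5725341 ] [583.34469828  74.97567325]
yaw -0.4220050279905503
knob [594.70152299 124.68505398] hinge [569.93992156  20.70494485] 607.6316846018765 570.3158852186256
tip [552.08366033  28.72204169] (np.float64(319.63970713133824), np.float64(250.9206490582325)) knob px (np.float64(273.3172858607522), np.float64(229.51394187123773)) ring (np.float64(275.3978367702602), np.float64(231.25202133858707))
[(np.int32(59), array([275.06779661, 229.55932203]), array([271, 224,   9,  13], dtype=int32))]
[array([595.03695494, 121.53264032, 150.        ])]
[]
[(np.int32(14), array([320.71428571, 249.5       ]), array([319, 248,   4,   4], dtype=int32))]
[array([555.08460746,  26.54485022, 145.        ])]
tree [605.48507709 290.5895182   60.        ]
saucer [558.27075598 412.59267092  68.        ]
```

```bash
r="0.03 -0.0255 0 0 0 -0.0133 45"; python3 -m creep '0.03 -0.0255 0 0 0 -0.0133 45; 0.03 -0.0255 0 0 0 -0.0133 45; 0.03 -0.0255 0 0 0 -0.0133 45; 0.03 -0.0255 0 0 0 -0.0133 45; 0.03 -0.0255 0 0 0 -0.0133 45; 0.03 -0.0255 0 0 0 -0.0133 45; 0.03 -0.0255 0 0 0 -0.0133 45; 0.03 -0.0255 0 0 0 -0.0133 45'
python3 -m creep '0.03 -0.0255 0 0 0 -0.0133 45; 0.03 -0.0255 0 0 0 -0.0133 45; 0.03 -0.0255 0 0 0 -0.0133 45; 0.03 -0.0255 0 0 0 -0.0133 45; 0.03 -0.0255 0 0 0 -0.0133 45; 0.02 -0.02 0 0 0 -0.0133 45; 0.01 -0.01 0 0 0 -0.0133 45; 0 0 0 0 0 0 45'
python3 - <<'E'
from h import *
o=readout.get_obs();print(o['tool_pos'],o['tcp_rot'],o['contact_force'],o['grip_width'])
c=cam("wrist");im=viewer.capture("wrist");cv2.imwrite("pics/w1.png",im[:,:,::-1]);print(c)
print('expected knob px',proj(c,[595,123,154]),'tip',proj(c,[553.5,27.6,145.5]))
E
```

```text
time: 0.82
tool_pos: [383.5, 299.8, 292.2]
tcp_rot: [3.142, -0.0, 2.76]
contact_force: [0.1, 0.8, 0.3]
grip_width: 43.7
finger_force: 0.0
time: 1.48
tool_pos: [564.0, 141.5, 291.3]
tcp_rot: [-3.141, -0.0, 2.663]
contact_force: [-0.7, 0.2, 0.3]
grip_width: 41.4
finger_force: 0.0
[563.98731038 141.53547072 291.34912754] [-3.14086543e+00 -3.07275297e-04  2.66322028e+00] [-0.72815498  0.19691196  0.34436274] 41.432375919550346
({'fx': 373.81116150457535, 'fy': 373.81116150457535, 'cx': 322.66583967311624, 'cy': 240.83356917166222, 'origin': array([505.45219149, 171.27570925, 383.61012181]), 'rotation': array([-2.45376415e-01, -2.31124653e-04,  1.09104656e+00])}, array([[ 4.61557189e-01, -8.60511988e-01, -2.15601667e-01],
       [ 8.87110426e-01,  4.47781503e-01,  1.11923268e-01],
       [ 2.31124651e-04, -2.42921475e-01,  9.70045929e-01]]), array([505.45219149, 171.27570925, 383.61012181]))
expected knob px (np.float64(320.3280016559093), np.float64(305.63765923327924)) tip (np.float64(169.70353118633534), np.float64(310.30335001813125))
```

View pics/w1.png

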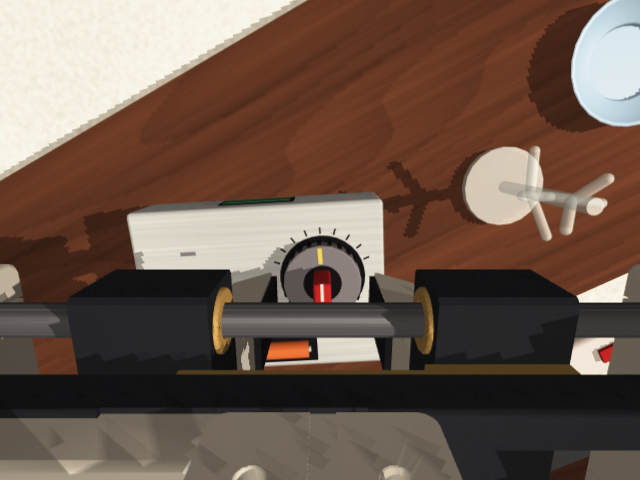

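```bash
python3 -m creep '-0.022 0 0 0 0 0 45; -0.022 0 0 0 0 0 45; -0.022 0 0 0 0 0 45; -0.011 0 0 0 0 0 45; 0 0 0 0 0 0 45; 0 0 0 0 0 0 45'
python3 - <<'E'
from h import *
o=readout.get_obs();print(o['tool_pos'],o['tcp_rot'])
c=cam("wrist");im=viewer.capture("wrist");cv2.imwrite("pics/w2.png",im[:,:,::-1])
print('expected knob px',proj(c,[595,123,154]),'tip',proj(c,[553.5,27.6,145.5]))
x,y=map(int,proj(c,[575,75,130]))
x0=max(0,x-160);y0=max(0,y-110);print(x0,y0)
cv2.imwrite("pics/w2c.png",cv2.resize(im[y0:y0+220,x0:x0+320,::-1],None,fx=2.4,fy=2.4,interpolation=cv2.INTER_CUBIC))
E
```

```text
time: 2.03
tool_pos: [484.6, 145.0, 292.8]
tcp_rot: [3.141, 0.001, 2.669]
contact_force: [-0.4, -0.7, 0.0]
grip_width: 41.5
finger_force: 0.0
[484.61791729 144.99835746 292.83646895] [3.14072944e+00 6.21306134e-04 2.66932175e+00]
expected knob px (np.float64(366.28025754825177), np.float64(398.48515814570817)) tip (np.float64(224.2192859765883), np.float64(398.8644237296719))
135 272
```

View pics/w2c.png

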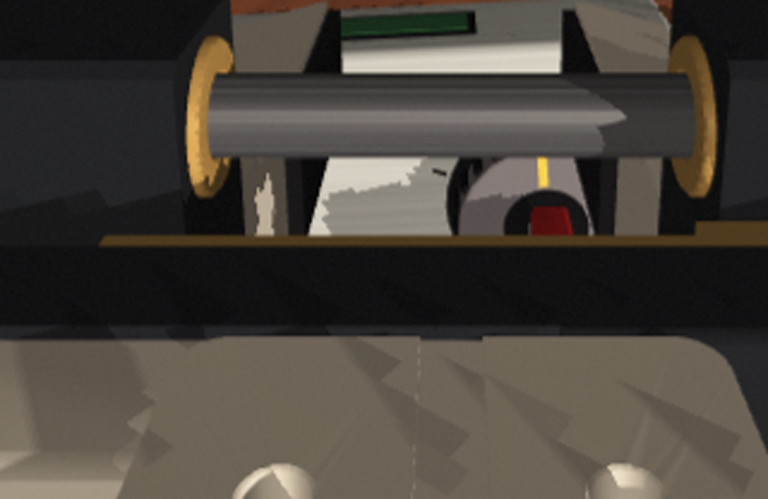

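```bash
python3 -m creep '0.031 -0.013 0 0 0 0 45; 0.031 -0.013 0 0 0 0 45; 0.031 -0.013 0 0 0 0 45; 0.031 -0.013 0 0 0 0 45; 0.031 -0.013 0 0 0 0 45; 0 0 0 0 0 0 45; 0 0 0 0 0 0 45'
python3 - <<'E'
from h import *
o=readout.get_obs();print(o['tool_pos'],o['tcp_rot'])
c=cam("wrist");im=viewer.capture("wrist");cv2.imwrite("pics/w3.png",im[:,:,::-1])
print('expected knob px',proj(c,[595,123,154]),'tip',proj(c,[553.5,27.6,145.5]))
for lo,hi in(((0,150,80),(6,255,255)),((172,150,80),(180,255,255)),((20,120,120),(35,255,255))): print(blobs(im,lo,hi)[1][:3])
x,y=map(int,proj(c,[575,75,130]))
x0=max(0,x-160);y0=max(0,y-110);print(x0,y0)
cv2.imwrite("pics/w3c.png",cv2.resize(im[y0:y0+220,x0:x0+320,::-1],None,fx=2.4,fy=2.4,interpolation=cv2.INTER_CUBIC))
E
```

```text
time: 2.67
tool_pos: [641.8, 78.1, 290.3]
tcp_rot: [-3.141, -0.002, 2.666]
contact_force: [-0.3, -0.5, -0.2]
grip_width: 41.1
finger_force: 0.0
[641.77717524  78.11938713 290.30257199] [-3.14093335e+00 -1.74715945e-03  2.66585856e+00]
expected knob px (np.float64(354.4661231785967), np.float64(153.57563717879424)) tip (np.float64(186.28430415973907), np.float64(164.82288403655724))
[(np.int32(943), array([355.25450689, 152.00424178]), array([344, 128,  23,  47], dtype=int32))]
[]
[(np.int32(91), array([215.16483516, 329.7032967 ]), array([213, 316,   5,  29], dtype=int32)), (np.int32(83), array([349.65060241, 117.71084337]), array([347, 109,   6,  18], dtype=int32))]
112 49
```

View pics/w3c.png

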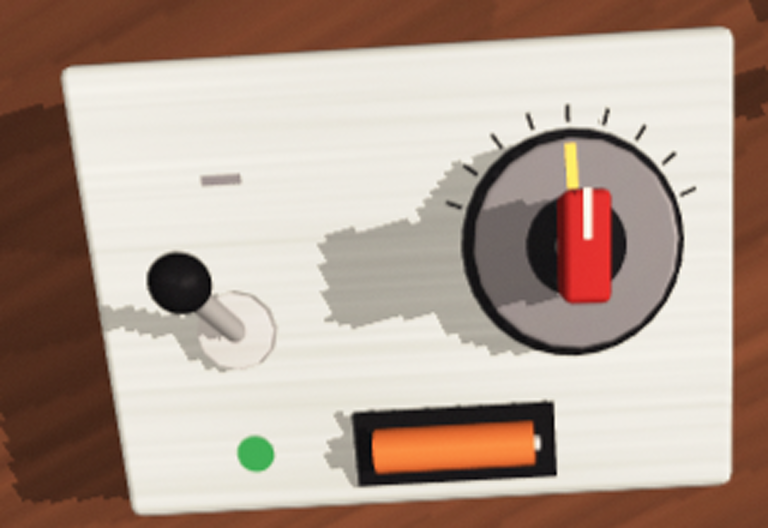

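Run:
```python
from h import *
c=cam("wrist");im=cv2.imread('pics/w3.png')[:,:,::-1]
h=cv2.cvtColor(im,cv2.COLOR_RGB2HSV);m,_=blobs(im,(0,150,80),(6,255,255),(340,120,375,180))
v=h[:,:,2][m>0];print(np.percentile(v,[5,20,40,60,80,95]))
for th in(190,205):
    q=((m>0)&(h[:,:,2]>=th)).astype(np.uint8)
    w=cv2.inRange(h,np.array((0,0,190)),np.array((180,60,255)));k=np.zeros_like(w);k[127:151,350:364]=1
    q=cv2.morphologyEx(q|(w&k),cv2.MORPH_OPEN,np.ones((2,2),np.uint8))
    cs,_=cv2.findContours(q,0,1);K=max(cs,key=cv2.contourArea);r=cv2.minAreaRect(K);print(th,r)
    P=np.array([onz(c,*p,154)[:2] for p in cv2.boxPoints(r)]);e=[P[1]-P[0],P[2]-P[1]];L=max(e,key=np.linalg.norm)
    print('knob top',P.mean(0),[np.linalg.norm(a) for a in e],'bar angle',np.arctan(L[1]/L[0]))
# ring: dark outline ellipse at z~101..116 : use grey top
# tester corners at z=100
m,_=blobs(im,(0,0,110),(180,45,255),(120,50,440,275))
cs,_=cv2.findContours(m,0,2);K=cv2.convexHull(max(cs,key=cv2.contourArea))
W=np.array([onz(c,*p[0],100)[:2] for p in K],np.float32);r=cv2.minAreaRect(W);print('tester',r)
m,b=blobs(im,(0,0,0),(180,255,50),(165,145,205,190));print(b[:2])
print('ball',onz(c,*b[0][1],145.5)); 
for p in((349.65+.5,109.5),(349,109)): print('mark',onz(c,*p,116))
m,b=blobs(im,(45,80,60),(85,255,255),(200,220,240,250));print('green',b[0][1],onz(c,*b[0][1],100))
```

```text
[ 90.  161.  222.8 226.  229.  231. ]
190 ((358.0, 151.0), (46.0, 16.0), 90.0)
knob top [593.76426588 126.18688049] [np.float64(9.407754899011396), np.float64(26.69451182885518)] bar angle -0.44813595531604095
205 ((358.0, 151.0), (46.0, 16.0), 90.0)
knob top [593.76426588 126.18688049] [np.float64(9.407754899011396), np.float64(26.69451182885518)] bar angle -0.44813595531604095
tester ((581.973876953125, 76.10263061523438), (197.36880493164062, 137.71937561035156), 65.91291046142578)
[(np.int32(500), array([186.414, 166.65 ]), array([174, 155,  26,  24], dtype=int32))]
ball [553.43677413  27.52250778 145.5       ]
mark [568.44529924 136.50168453 116.        ]
mark [567.80036678 135.95130655 116.        ]
green [218.0887574  237.67455621] [605.34709667   4.8402698  100.        ]
```

```bash
python3 -m creep '-0.016 0.016 0 0 0 0.012 45; -0.016 0.016 0 0 0 0.012 45; -0.016 0.0155 -0.01 0 0 0 45; 0 0 -0.025 0 0 0 45; 0 0 -0.025 0 0 0 45; 0 0 0 0 0 0 45; 0 0 0 0 0 0 45; 0 0 0 0 0 0 45'
python3 - <<'E'
from h import *
o=readout.get_obs();print(o['tool_pos'],o['tcp_rot'],o['contact_force'])
E
```

```text
time: 3.38
tool_pos: [592.7, 126.7, 233.9]
tcp_rot: [3.14, 0.002, 2.692]
contact_force: [-0.4, -0.1, -0.4]
grip_width: 41.1
finger_force: 0.0
[592.73670295 126.69647236 233.90995975] [3.14038885e+00 1.74254384e-03 2.69172660e+00] [-0.43002863 -0.1091344  -0.39937159]
```

```bash
for i in 1 2 3 4; do python3 -m creep '0 0 0 0 0 0 45'|sed -n '2,4p'; done
python3 - <<'E'
from h import *
c=cam("wrist");print(c[2]); viewer.capture("wrist"); o=readout.get_obs();print(o['tool_pos'],o['joint_positions'],cam("wrist")[2])
E
```

```text
tool_pos: [593.1, 126.5, 234.2]
tcp_rot: [3.14, 0.003, 2.691]
contact_force: [0.4, 0.1, 0.5]
tool_pos: [593.1, 126.3, 233.9]
tcp_rot: [3.14, 0.002, 2.691]
contact_force: [0.4, 0.2, 0.5]
tool_pos: [592.9, 126.2, 233.4]
tcp_rot: [3.141, 0.002, 2.691]
contact_force: [-0.2, -1.1, -0.1]
tool_pos: [592.7, 126.2, 232.9]
tcp_rot: [3.141, 0.001, 2.691]
contact_force: [0.1, 0.7, -0.2]
[533.17444937 154.26977134 325.07801329]
[592.61373999 126.21260855 232.69313122] [ 8.33700863e-02  5.38116172e-01  1.37811393e+00  1.06032807e-04
  1.22458286e+00 -1.03693037e+00] [533.13096643 154.27484628 324.88509852]
```

```bash
python3 -m creep '0.001 -0.0005 -0.008 0 0 0 45; 0 0 -0.008 0 0 0 45; 0 0 -0.008 0 0 0 45; 0 0 -0.007 0 0 0 45; 0 0 -0.005 0 0 0 45; 0 0 -0.002 0 0 0 45; 0 0 0 0 0 0 45; 0 0 0 0 0 0 45'
python3 -m creep '0 0 0 0 0 0 45; 0 0 0 0 0 0 45; 0 0 0 0 0 0 45'
python3 - <<'E'
from h import *
o=readout.get_obs();print(o['tool_pos'],o['tcp_rot'],o['contact_force'])
im=viewer.capture("wrist");cv2.imwrite("pics/w4.png",im[:,:,::-1])
E
```

```text
time: 4.43
tool_pos: [593.5, 125.8, 194.3]
tcp_rot: [3.141, 0.0, 2.691]
contact_force: [-0.5, -0.1, 0.1]
grip_width: 41.3
finger_force: 0.0
time: 4.68
tool_pos: [593.6, 125.9, 194.6]
tcp_rot: [3.141, 0.001, 2.691]
contact_force: [0.4, -0.2, 0.6]
grip_width: 41.6
finger_force: 0.0
[593.59232177 125.85440045 194.62834111] [3.14114288e+00 6.48542834e-04 2.69133910e+00] [ 0.3639794  -0.24419068  0.61591252]
```

View pics/w4.png

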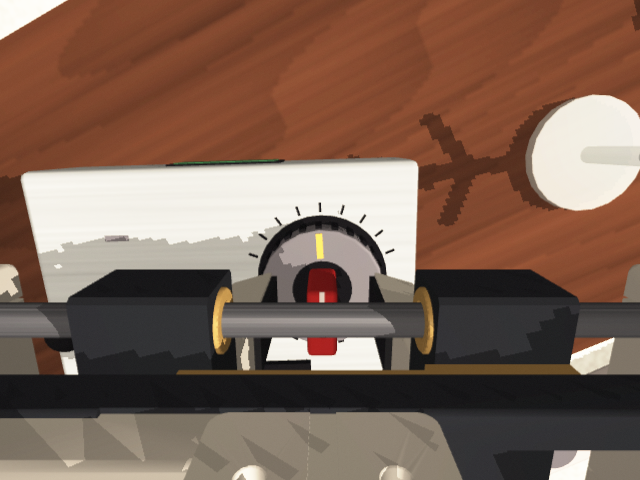

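```bash
python3 -m creep '0 0 0 0 0 0 30; 0 0 0 0 0 0 20; 0 0 0 0 0 0 16; 0 0 0 0 0 0 14; 0 0 0 0 0 0 14'
python3 -m creep '0 0 0 0 0 0 12; 0 0 0 0 0 0 10; 0 0 0 0 0 0 5; 0 0 0 0 0 0 5; 0 0 0 0 0 0 5; 0 0 0 0 0 0 5'
python3 - <<'E'
from h import *
o=readout.get_obs();print(o['tool_pos'],o['tcp_rot'],o['contact_force'],o['moment'])
E
```

```text
time: 5.15
tool_pos: [593.5, 125.8, 194.3]
tcp_rot: [3.141, 0.0, 2.691]
contact_force: [-0.2, 0.2, 0.7]
grip_width: 14.6
finger_force: 0.0
time: 5.65
tool_pos: [593.4, 125.7, 194.2]
tcp_rot: [-3.141, -0.0, 2.691]
contact_force: [-1.2, -2.3, 0.8]
grip_width: 11.4
finger_force: 30.0
[593.40397333 125.71267212 194.23589284] [-3.14145565e+00 -4.36559719e-05  2.69127182e+00] [-1.17713456 -2.26263017  0.76403961] [-0.26671425  0.11153361  0.03981259]
```

```bash
python3 -m creep '0 0 -0.001 0 0 0 5; 0 0 -0.001 0 0 0 5; 0 0 -0.001 0 0 0 5; 0 0 -0.001 0 0 0 5; 0 0 -0.001 0 0 0 5; 0 0 0 0 0 0 5; 0 0 0 0 0 0 5; 0 0 0 0 0 0 5'
python3 - <<'E'
from h import *
o=readout.get_obs();print(o['tool_pos'],o['tcp_rot'],o['contact_force'],o['moment'])
E
```

```text
time: 6.32
tool_pos: [593.5, 125.8, 189.8]
tcp_rot: [3.141, 0.001, 2.691]
contact_force: [-3.4, -1.0, 6.3]
grip_width: 11.9
finger_force: 30.0
[593.49498277 125.78180614 189.84182351] [3.14133682e+00 5.75211076e-04 2.69137757e+00] [-3.43132317 -1.01122856  6.28636811] [-0.36742797  0.46937116  0.03407503]
```

```bash
python3 -m creep '0 0 -0.0006 0 0 0 5; 0 0 0 0 0 0 5; 0 0 0 0 0 0 5'; for i in 1 2 3; do python3 -m creep '0 0 0 0 0 0 5'; python3 -c "
from h import *
o=readout.get_obs();print(o['moment'],o['tool_pos'][2])"; done
```

```text
time: 6.57
tool_pos: [593.5, 125.8, 189.3]
tcp_rot: [3.141, 0.001, 2.691]
contact_force: [-2.2, -2.1, 7.0]
grip_width: 12.0
finger_force: 30.0
time: 6.65
tool_pos: [593.5, 125.8, 189.3]
tcp_rot: [3.141, 0.001, 2.691]
contact_force: [-2.5, -1.3, 7.1]
grip_width: 11.6
finger_force: 30.0
[-0.32709834  0.54461911 -0.01488863] 189.30041960704457
time: 6.73
tool_pos: [593.5, 125.8, 189.3]
tcp_rot: [3.141, 0.001, 2.691]
contact_force: [-2.5, 0.0, 6.5]
grip_width: 11.9
finger_force: 30.0
[-0.35519346  0.56329223  0.03960714] 189.2997918929302
time: 6.82
tool_pos: [593.5, 125.8, 189.3]
tcp_rot: [3.141, 0.001, 2.691]
contact_force: [-2.5, -1.0, 7.0]
grip_width: 11.6
finger_force: 30.0
[-0.3203189   0.51749578  0.02014909] 189.33486057281647
```

```bash
cat > s.sh <<'E'
python3 -c "
from h import *
o=readout.get_obs();print('INNER~',round(2.691-o['tcp_rot'][2]+.028,4),'z',o['tool_pos'].round(2) if hasattr(o['tool_pos'],'round') else o['tool_pos'],'F',np.round(o['contact_force'],1),'M',np.round(o['moment'],3))"
E
python3 -m creep '0 0 0 0 0 -0.05 5; 0 0 0 0 0 -0.05 5; 0 0 0 0 0 -0.05 5;0 0 0 0 0 0 5' >/dev/null; bash s.sh
python3 -m creep '0 0 0 0 0 -0.07 5; 0 0 0 0 0 -0.07 5; 0 0 0 0 0 -0.07 5;0 0 0 0 0 0 5' >/dev/null; bash s.sh
```

```text
INNER~ 0.1804 z [593.59 125.93 189.37] F [-2.   0.   6.9] M [-0.219  0.544 -0.068]
INNER~ 0.3914 z [593.78 126.18 189.5 ] F [-1.9  0.2  7.4] M [-0.059  0.352 -0.032]
```

```bash
python3 -m creep '0 0 -0.0002 0 0 -0.07 5; 0 0 0 0 0 -0.07 5; 0 0 0 0 0 -0.07 5;0 0 0 0 0 0 5' >/dev/null; bash s.sh
python3 -m creep '0 0 0 0 0 -0.04 5; 0 0 0 0 0 -0.04 5; 0 0 0 0 0 -0.04 5;0 0 0 0 0 0 5' >/dev/null; bash s.sh;python3 -m creep '0 0 0 0 0 0 5' >/dev/null; bash s.sh;python3 -m creep '0 0 0 0 0 0 5' >/dev/null; bash s.sh
```

```text
INNER~ 0.6014 z [594.04 126.35 189.45] F [-0.4  1.3  7.3] M [ 0.07   0.286 -0.026]
INNER~ 0.7198 z [594.18 126.41 189.52] F [-0.3  1.5  6.4] M [ 0.195  0.137 -0.005]
INNER~ 0.718 z [594.16 126.42 189.5 ] F [-0.3  0.4  7.1] M [0.164 0.173 0.04 ]
INNER~ 0.7178 z [594.16 126.41 189.49] F [-0.9  0.7  6.9] M [ 0.118  0.183 -0.014]
```

```bash
python3 -m creep '0 0 -0.0002 0 0 -0.02 5; 0 0 0 0 0 -0.02 5;0 0 0 0 0 0 5' >/dev/null; bash s.sh
python3 -m creep '0 0 0 0 0 -0.02 5; 0 0 0 0 0 -0.02 5; 0 0 0 0 0 0 5' >/dev/null; bash s.sh
python3 -m creep '0 0 0 0 0 -0.015 5;0 0 0 0 0 0 5' >/dev/null; bash s.sh
python3 -m creep '0 0 0 0 0 -0.015 5;0 0 0 0 0 0 5' >/dev/null; bash s.sh
```

```text
INNER~ 0.7587 z [594.22 126.45 189.33] F [-0.4  1.4  6.4] M [0.079 0.102 0.016]
INNER~ 0.7987 z [594.28 126.46 189.35] F [1.  0.5 7.1] M [ 0.168  0.122 -0.011]
INNER~ 0.8133 z [594.28 126.5  189.36] F [0.7 1.8 6.4] M [ 0.201  0.132 -0.017]
INNER~ 0.8284 z [594.29 126.49 189.36] F [0.3 1.  6.5] M [0.239 0.057 0.019]
```

```bash
cat > g.sh <<'E'
python3 -c "
from h import *
import sys
o=readout.get_obs();print('INNER',round(2.719-o['tcp_rot'][2],4),'z',round(o['tool_pos'][2],2),'F',np.round(o['contact_force'],1),'Mz',np.round(o['moment'][2],3))
sys.exit(abs(o['moment'][2])>.095)"
E
python3 -m creep '0 0 0 0 0 -0.015 5;0 0 0 0 0 0 5' >/dev/null; bash g.sh &&
python3 -m creep '0 0 0 0 0 -0.015 5;0 0 0 0 0 0 5' >/dev/null && bash g.sh &&
python3 -m creep '0 0 0 0 0 -0.015 5;0 0 0 0 0 0 5' >/dev/null && bash g.sh &&
python3 -m creep '0 0 0 0 0 -0.015 5;0 0 0 0 0 0 5' >/dev/null && bash g.sh &&
python3 -m creep '0 0 0 0 0 -0.015 5;0 0 0 0 0 0 5' >/dev/null && bash g.sh &&
python3 -m creep '0 0 0 0 0 -0.015 5;0 0 0 0 0 0 5' >/dev/null && bash g.sh &&
python3 -m creep '0 0 0 0 0 -0.015 5;0 0 0 0 0 0 5' >/dev/null && bash g.sh &&
python3 -m creep '0 0 0 0 0 -0.015 5;0 0 0 0 0 0 5' >/dev/null && bash g.sh &&
python3 -m creep '0 0 0 0 0 -0.015 5;0 0 0 0 0 0 5' >/dev/null && bash g.sh &&
python3 -m creep '0 0 0 0 0 -0.015 5;0 0 0 0 0 0 5' >/dev/null && bash g.sh &&
python3 -m creep '0 0 0 0 0 -0.015 5;0 0 0 0 0 0 5' >/dev/null && bash g.sh &&
python3 -m creep '0 0 0 0 0 -0.015 5;0 0 0 0 0 0 5' >/dev/null && bash g.sh
```

```text
INNER 0.8434 z 189.4 F [-0.8  2.7  7.1] Mz 0.004False
```

```bash
sed -i 's/sys.exit(\(.*\))"/sys.exit(int(\1))"/' g.sh
python3 -m creep '0 0 -0.0001 0 0 -0.015 5;0 0 0 0 0 0 5' >/dev/null && bash g.sh &&
python3 -m creep '0 0 0 0 0 -0.015 5;0 0 0 0 0 0 5' >/dev/null && bash g.sh &&
python3 -m creep '0 0 0 0 0 -0.015 5;0 0 0 0 0 0 5' >/dev/null && bash g.sh &&
python3 -m creep '0 0 0 0 0 -0.015 5;0 0 0 0 0 0 5' >/dev/null && bash g.sh &&
python3 -m creep '0 0 0 0 0 -0.015 5;0 0 0 0 0 0 5' >/dev/null && bash g.sh &&
python3 -m creep '0 0 0 0 0 -0.015 5;0 0 0 0 0 0 5' >/dev/null && bash g.sh &&
python3 -m creep '0 0 0 0 0 -0.015 5;0 0 0 0 0 0 5' >/dev/null && bash g.sh &&
python3 -m creep '0 0 0 0 0 -0.015 5;0 0 0 0 0 0 5' >/dev/null && bash g.sh &&
python3 -m creep '0 0 0 0 0 -0.015 5;0 0 0 0 0 0 5' >/dev/null && bash g.sh &&
python3 -m creep '0 0 0 0 0 -0.015 5;0 0 0 0 0 0 5' >/dev/null && bash g.sh &&
python3 -m creep '0 0 0 0 0 -0.015 5;0 0 0 0 0 0 5' >/dev/null && bash g.sh &&
python3 -m creep '0 0 0 0 0 -0.015 5;0 0 0 0 0 0 5' >/dev/null && bash g.sh
```

```text
INNER 0.8584 z 189.27 F [-0.4  1.9  6.6] Mz 0.032
INNER 0.8734 z 189.3 F [0.4 1.9 7.7] Mz 0.055
INNER 0.8884 z 189.33 F [-0.   1.7  7.2] Mz -0.019
INNER 0.9034 z 189.33 F [0.3 1.1 7.5] Mz 0.033
INNER 0.9184 z 189.37 F [0.3 1.5 6.5] Mz 0.008
INNER 0.9334 z 189.37 F [-0.3  1.3  6.5] Mz -0.028
INNER 0.9484 z 189.38 F [-0.2  1.4  6.5] Mz 0.012
INNER 0.9634 z 189.38 F [-0.   1.   7.3] Mz 0.003
INNER 0.9784 z 189.36 F [0.5 1.5 6.9] Mz 0.023
INNER 0.9934 z 189.39 F [0.8 1.3 8.2] Mz -0.035
INNER 1.0084 z 189.4 F [0.6 1.4 6.1] Mz -0.01
INNER 1.0234 z 189.4 F [0.6 1.3 6.2] Mz 0.022
```

```bash
cat > m.py <<'E'
from h import *
c=cam("wrist");im=viewer.capture("wrist");import sys;cv2.imwrite(f"pics/{sys.argv[1]}.png",im[:,:,::-1])
x,y=map(int,proj(c,[568.2,136.3,116]));print('exp',x,y)
m,b=blobs(im,(20,120,100),(35,255,255),(x-40,y-40,x+40,y+40))
for q in b[:1]:
    ys,xs=np.nonzero(m);P=np.array([onz(c,a,d,116)[:2] for a,d in zip(xs,ys)]);v=P.mean(0)-[593.5,126];print(q[0],'mark dir',np.arctan2(v[1],v[0]),'r',np.hypot(*v))
E
python3 m.py w5; python3 -m creep '0 0 0 0 0 -0.015 5;0 0 0 0 0 0 5' >/dev/null && bash g.sh &&
python3 -m creep '0 0 0 0 0 -0.015 5;0 0 0 0 0 0 5' >/dev/null && bash g.sh &&
python3 -m creep '0 0 0 0 0 -0.015 5;0 0 0 0 0 0 5' >/dev/null && bash g.sh && python3 m.py w6
python3 - <<'E'
from h import *
im=cv2.imread('pics/w4.png')[:,:,::-1];m,b=blobs(im,(20,120,100),(35,255,255),(290,200,350,280));print(b)
E
```

```text
exp 269 263
56 mark dir 2.772395848178462 r 23.206339866151204
INNER 1.0384 z 189.43 F [0.7 1.3 6.9] Mz 0.014
INNER 1.0534 z 189.45 F [0.8 2.  6.6] Mz 0.014
INNER 1.0684 z 189.43 F [0.4 1.5 6.9] Mz 0.03
exp 268 265
26 mark dir 2.7564223849722276 r 23.99177139713242
[(np.int32(156), array([319.09615385, 245.55128205]), array([316, 233,   8,  26], dtype=int32))]
```

View pics/w5.png

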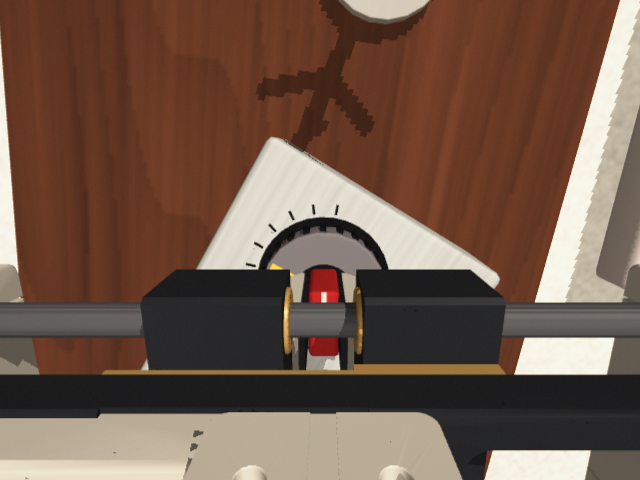

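```bash
python3 -m creep '0 0 -0.0001 0 0 -0.015 5;0 0 0 0 0 0 5' >/dev/null && bash g.sh &&
python3 -m creep '0 0 0 0 0 -0.015 5;0 0 0 0 0 0 5' >/dev/null && bash g.sh &&
python3 -m creep '0 0 0 0 0 -0.015 5;0 0 0 0 0 0 5' >/dev/null && bash g.sh &&
python3 -m creep '0 0 0 0 0 -0.015 5;0 0 0 0 0 0 5' >/dev/null && bash g.sh &&
python3 -m creep '0 0 0 0 0 -0.015 5;0 0 0 0 0 0 5' >/dev/null && bash g.sh &&
python3 -m creep '0 0 0 0 0 -0.015 5;0 0 0 0 0 0 5' >/dev/null && bash g.sh &&
python3 -m creep '0 0 0 0 0 -0.015 5;0 0 0 0 0 0 5' >/dev/null && bash g.sh &&
python3 -m creep '0 0 0 0 0 -0.015 5;0 0 0 0 0 0 5' >/dev/null && bash g.sh &&
python3 -m creep '0 0 0 0 0 -0.015 5;0 0 0 0 0 0 5' >/dev/null && bash g.sh &&
python3 -m creep '0 0 0 0 0 -0.015 5;0 0 0 0 0 0 5' >/dev/null && bash g.sh &&
python3 -m creep '0 0 0 0 0 -0.015 5;0 0 0 0 0 0 5' >/dev/null && bash g.sh &&
python3 -m creep '0 0 0 0 0 -0.015 5;0 0 0 0 0 0 5' >/dev/null && bash g.sh
```

```text
INNER 1.0834 z 189.36 F [1.3 1.7 6.5] Mz 0.032
INNER 1.0984 z 189.37 F [1.2 0.8 6.3] Mz 0.013
INNER 1.1135 z 189.38 F [1.8 1.9 6.6] Mz -0.001
INNER 1.1284 z 189.4 F [0.7 1.9 6.4] Mz 0.012
INNER 1.1434 z 189.42 F [1.  1.2 6.1] Mz 0.011
INNER 1.1584 z 189.4 F [1.3 1.2 6.8] Mz 0.005
INNER 1.1734 z 189.44 F [1.  3.1 5.9] Mz 0.042
INNER 1.1884 z 189.42 F [1.9 1.8 7.1] Mz 0.052
INNER 1.2034 z 189.43 F [1.4 1.9 6.1] Mz -0.001
INNER 1.2185 z 189.46 F [2.1 1.  7.5] Mz 0.044
INNER 1.2335 z 189.46 F [1.7 2.1 8.2] Mz 0.077
INNER 1.2484 z 189.47 F [1.7 2.5 7.1] Mz -0.001
```

```bash
python3 -m creep '0 0 -0.0001 0 0 -0.015 5;0 0 0 0 0 0 5' >/dev/null && bash g.sh &&
python3 -m creep '0 0 0 0 0 -0.015 5;0 0 0 0 0 0 5' >/dev/null && bash g.sh &&
python3 -m creep '0 0 0 0 0 -0.015 5;0 0 0 0 0 0 5' >/dev/null && bash g.sh &&
python3 -m creep '0 0 0 0 0 -0.015 5;0 0 0 0 0 0 5' >/dev/null && bash g.sh &&
python3 -m creep '0 0 0 0 0 -0.015 5;0 0 0 0 0 0 5' >/dev/null && bash g.sh &&
python3 -m creep '0 0 0 0 0 -0.015 5;0 0 0 0 0 0 5' >/dev/null && bash g.sh &&
python3 -m creep '0 0 0 0 0 -0.015 5;0 0 0 0 0 0 5' >/dev/null && bash g.sh &&
python3 -m creep '0 0 0 0 0 -0.015 5;0 0 0 0 0 0 5' >/dev/null && bash g.sh
```

```text
INNER 1.2634 z 189.38 F [1.9 0.7 7. ] Mz -0.02
INNER 1.2784 z 189.4 F [2.2 1.5 6.9] Mz -0.043
INNER 1.2934 z 189.42 F [2.  0.9 6.7] Mz -0.009
INNER 1.3084 z 189.4 F [1.7 1.3 7.1] Mz 0.054
INNER 1.3234 z 189.39 F [1.7 1.7 7.1] Mz -0.001
INNER 1.3384 z 189.45 F [2.6 1.8 7.6] Mz -0.009
INNER 1.3531 z 189.47 F [1.8 1.6 6.1] Mz 0.213
```

```bash
python3 -m creep '0 0 0 0 0 0.006 5;0 0 0 0 0 0 5' >/dev/null ; bash g.sh; python3 -m creep '0 0 0 0 0 0 5' >/dev/null ; bash g.sh;  python3 m.py w7
```

```text
INNER 1.3463 z 189.43 F [1.9 0.3 6.9] Mz 0.058
INNER 1.3465 z 189.44 F [2.9 1.6 6.3] Mz 0.086
exp 263 280
```

```bash
python3 -m creep '0 0 0.0008 0 0 0 5;0 0 0.0008 0 0 0 5;0 0 0.0008 0 0 0 5;0 0 0.0008 0 0 0 5;0 0 0.0008 0 0 0 5;0 0 0.0008 0 0 0 5;0 0 0 0 0 0 5;0 0 0 0 0 0 5' >/dev/null ; bash g.sh; python3 -m creep '0 0 0 0 0 0 5;0 0 0 0 0 0 5' >/dev/null ; bash s.sh
```

```text
INNER 1.3467 z 193.53 F [6.1 2.  3.9] Mz 0.083
INNER~ 1.3467 z [594.93 126.35 193.5 ] F [5.4 2.7 3.8] M [ 0.399 -0.993  0.15 ]
```

```bash
python3 -m creep '0 0 0.0005 0 0 0 5;0 0 0.0004 0 0 0 5;0 0 0 0 0 0 5;0 0 0 0 0 0 5' >/dev/null ; bash s.sh; python3 -m creep '0 0 0 0 0 0 20;0 0 0 0 0 0 30;0 0 0 0 0 0 40;0 0 0 0 0 0 45;0 0 0 0 0 0 45' ; bash s.sh
python3 -m creep '0 0 0.005 0 0 0 45;0 0 0.015 0 0 0 45;0 0 0.025 0 0 0 45;0 0 0.03 0 0 0 45;0 0 0.02 0 0 0 45;0.02 -0.02 0 0 0 0.1 45;0.02 -0.02 0 0 0 0.1 45;0.02 -0.02 0 0 0 0.1 45'
python3 -m creep '0 0 0 0 0 0.1 20;0 0 0 0 0 0.1 0;0 0 0 0 0 0.1 0;0 0 0 0 0 0.1 0;0 0 0 0 0 0.1 0;0 0 0 0 0 0 0;0 0 0 0 0 0 0;0 0 0 0 0 0 0'
python3 - <<'E'
from h import *
o=readout.get_obs();print(o['tool_pos'],o['tcp_rot'])
c=cam("wrist");im=viewer.capture("wrist");cv2.imwrite("pics/w8.png",im[:,:,::-1])
x,y=map(int,proj(c,[575,75,130]));print(x,y)
m,b=blobs(im,(20,120,100),(35,255,255))
k=proj(c,[568.2,136.3,116]);print('mark exp',k,[q[:2] for q in b])
E
```

```text
INNER~ 1.3467 z [594.9  126.32 194.19] F [6.6 2.3 2.7] M [ 0.451 -1.093  0.095]
time: 16.97
tool_pos: [593.0, 125.7, 193.1]
tcp_rot: [-3.14, 0.001, 1.372]
contact_force: [-0.5, -0.0, -0.1]
grip_width: 39.2
finger_force: 0.0
INNER~ 1.3468 z [592.95 125.75 193.13] F [-0.5 -0.  -0.1] M [-0.114  0.081 -0.015]
time: 17.63
tool_pos: [654.0, 65.5, 290.0]
tcp_rot: [3.14, 0.0, 1.678]
contact_force: [0.4, 0.4, -0.6]
grip_width: 41.3
finger_force: 0.0
time: 18.3
tool_pos: [653.4, 65.9, 288.8]
tcp_rot: [3.141, -0.0, 2.169]
contact_force: [-0.0, 0.4, 0.3]
grip_width: 0.6
finger_force: 0.0
[653.38270699  65.86666682 288.80803724] [ 3.14147522e+00 -7.83155142e-06  2.16945609e+00]
233 168
mark exp (np.float64(277.13649383646543), np.float64(83.56560978797808)) [(np.int32(96), array([282.10416667,  93.1875    ])), (np.int32(16), array([312.3125, 317.5   ]))]
```

View pics/w8.png

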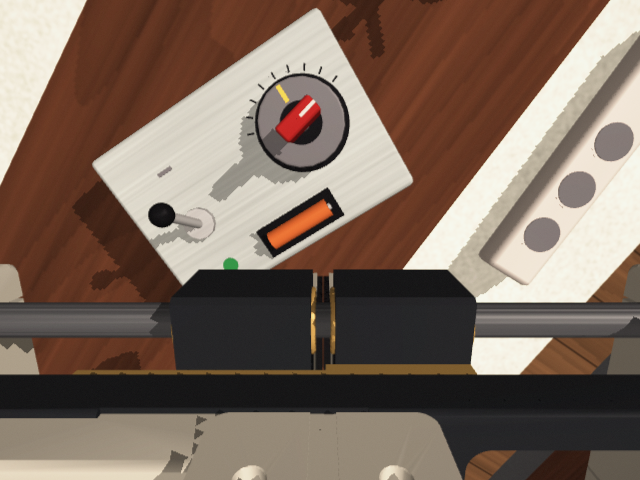

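```bash
python3 - <<'E'
from h import *
c=cam("wrist");im=cv2.imread('pics/w8.png')[:,:,::-1]
m,b=blobs(im,(20,120,100),(35,255,255),(260,70,300,115));print('mark mid',onz(c,*b[0][1],116))
m,b=blobs(im,(0,0,0),(180,255,50),(145,198,180,232));print('ball',b[0],onz(c,*b[0][1],145.5))
m,b=blobs(im,(0,150,190),(6,255,255),(270,85,330,150));cs,_=cv2.findContours(m,0,1);r=cv2.minAreaRect(np.vstack(cs));P=np.array([onz(c,*p,154)[:2] for p in cv2.boxPoints(r)]);print(P.mean(0));e=[P[1]-P[0],P[2]-P[1]];L=max(e,key=np.linalg.norm);print(np.arctan2(L[1],L[0])%np.pi-np.pi+.422)
E
python3 -m creep '-0.026 -0.0046 0 0 0 0.11 0;-0.026 -0.0046 0 0 0 0.11 0;-0.026 -0.0046 0 0 0 0.11 0;-0.026 -0.0046 0 0 0 0.11 0;-0.026 -0.0046 0 0 0 0.11 0;0 0 0 0 0 0 0;0 0 0 0 0 0 0;0 0 0 0 0 0 0'
```

```text
mark mid [574.11942512 133.08682512 116.        ]
ball (np.int32(482), array([161.31120332, 214.7406639 ]), array([149, 203,  26,  24], dtype=int32)) [554.4374374   26.94727921 145.5       ]
[594.48178843 125.28601167]
-1.388336777617013
time: 19.02
tool_pos: [524.3, 42.8, 289.2]
tcp_rot: [3.141, 0.002, 2.72]
contact_force: [0.8, 0.2, -0.0]
grip_width: 0.6
finger_force: 0.0
```

```bash
python3 -m creep '0 0 -0.025 0 0 0 0;0 0 -0.025 0 0 0 0;0 0 -0.02 0 0 0 0;0 0 -0.012 0 0 0 0;0 0 -0.006 0 0 0 0;0 0 0 0 0 0 0;0 0 0 0 0 0 0;0 0 0 0 0 0 0'
python3 -m creep '0.0055 -0.0025 0 0 0 0 0;0.0055 -0.0025 0 0 0 0 0;0.0055 -0.0025 0 0 0 0 0;0.0055 -0.0025 0 0 0 0 0;0 0 0 0 0 0 0;0 0 0 0 0 0 0'
python3 -m creep '0.0055 -0.0025 0 0 0 0 0;0.0055 -0.0025 0 0 0 0 0;0 0 0 0 0 0 0'
```

```text
time: 19.68
tool_pos: [524.3, 42.8, 201.5]
tcp_rot: [3.141, 0.002, 2.722]
contact_force: [-0.3, -0.5, 0.1]
grip_width: 0.6
finger_force: 0.0
time: 20.18
tool_pos: [545.9, 32.5, 200.6]
tcp_rot: [3.141, 0.001, 2.722]
contact_force: [-0.5, 0.3, -0.7]
grip_width: 0.3
finger_force: 0.0
time: 20.43
tool_pos: [557.5, 27.3, 200.7]
tcp_rot: [3.141, 0.001, 2.722]
contact_force: [-0.3, 0.8, 0.9]
grip_width: 0.4
finger_force: 0.2
```

```bash
for i in 1; do python3 -m creep '0.0036 -0.0016 0 0 0 0 0;0 0 0 0 0 0 0'|sed -n '2p;4p'; done
python3 -m creep '0.0036 -0.0016 0 0 0 0 0;0 0 0 0 0 0 0'|sed -n '2p;4p'
python3 -m creep '0.0027 -0.0012 0 0 0 0 0;0 0 0 0 0 0 0'|sed -n '2p;4p'
python3 - <<'E'
from h import *
c=cam("top");im=viewer.capture("top");print(proj(c,[568.7-17.9,21.8+8,145.5]),proj(c,[568.7+17.9,21.8-8,145.5]))
cv2.imwrite("pics/t2.png",cv2.resize(im[170:300,230:370,::-1],None,fx=4,fy=4,interpolation=cv2.INTER_CUBIC))
E
```

```text
tool_pos: [560.6, 26.0, 200.6]
contact_force: [-0.7, -0.1, 0.4]
tool_pos: [564.1, 24.4, 200.6]
contact_force: [-1.5, 0.1, 0.1]
tool_pos: [566.6, 23.3, 200.5]
contact_force: [-0.5, 0.1, -0.6]
(np.float64(319.1111153103819), np.float64(251.53355071312515)) (np.float64(327.0442277914825), np.float64(234.40699277006632))
```

View pics/t2.png

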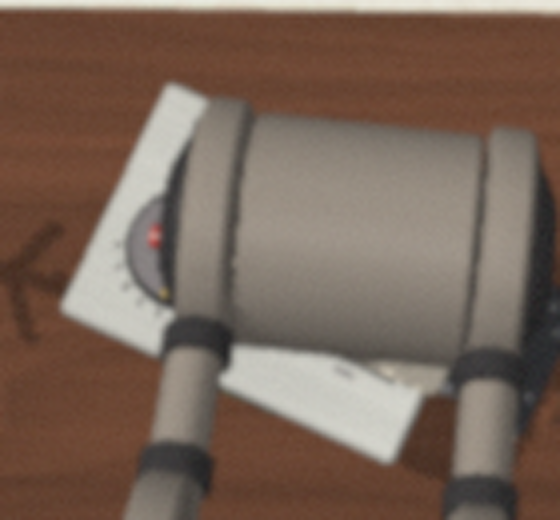

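```bash
python3 -m creep '0.0027 -0.0012 0 0 0 0 0;0 0 0 0 0 0 0'|sed -n '2p;4p'
python3 -m creep '0.0018 -0.0008 0 0 0 0 0;0 0 0 0 0 0 0'|sed -n '2p;4p'
python3 -m creep '0.0018 -0.0008 0 0 0 0 0;0 0 0 0 0 0 0'|sed -n '2p;4p'
python3 - <<'E'
from h import *
c=cam("wrist");im=viewer.capture("wrist");cv2.imwrite("pics/w9.png",im[:,:,::-1])
c=cam("scene");im=viewer.capture("scene");x,y=map(int,proj(c,[569,22,140]))
print(x,y);cv2.imwrite("pics/s9.png",cv2.resize(im[y-60:y+60,x-80:x+80,::-1],None,fx=5,fy=5,interpolation=cv2.INTER_CUBIC))
E
```

```text
tool_pos: [569.2, 22.1, 200.5]
contact_force: [-0.9, -0.6, -0.5]
tool_pos: [570.9, 21.3, 200.5]
contact_force: [-1.8, 0.9, -0.8]
tool_pos: [572.5, 20.6, 200.5]
contact_force: [-2.8, 0.5, -1.8]
330 237
```

View pics/s9.png

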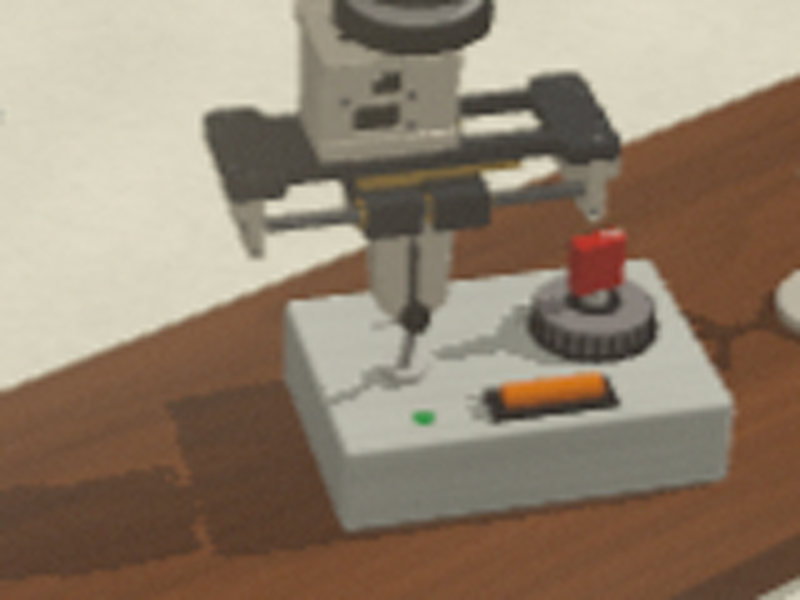

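```bash
python3 -m creep '0.0018 -0.0008 0 0 0 0 0;0 0 0 0 0 0 0'|sed -n '2p;4p'
python3 -m creep '0.0018 -0.0008 0 0 0 0 0;0 0 0 0 0 0 0'|sed -n '2p;4p'
```

```text
tool_pos: [573.1, 20.4, 200.3]
contact_force: [-8.3, 2.8, 2.0]
tool_pos: [573.5, 20.2, 200.2]
contact_force: [-13.4, 4.8, 5.2]
```

Toggle is at its end stop. Back off, rise, and look.

```bash
python3 -m creep '-0.005 0.0022 0 0 0 0 0;-0.011 0.005 0 0 0 0 0;-0.018 0.008 0 0 0 0 0;-0.018 0.008 0.01 0 0 0 0;0 0 0.03 0 0 0 0;0 0 0.03 0 0 0 0;0 0 0.03 0 0 0 0;0 0 0 0 0 0 0'
python3 -m creep '-0.03 0.012 0 0 0 0 0;-0.03 0.012 0 0 0 0 0;-0.03 0.012 0 0 0 0 0;-0.03 0.012 0 0 0 0 0;0 0 0 0 0 0 0;0 0 0 0 0 0 0'
python3 - <<'E'
from h import *
c=cam("top");im=viewer.capture("top");cv2.imwrite("pics/t3.png",im[:,:,::-1])
m,b=blobs(im,(0,0,0),(180,255,50),(312,228,335,260),4);print([(q[1],onz(c,*q[1],145.5)) for q in b[:2]])
old=cv2.imread('pics/top0.png')[:,:,::-1]
d=cv2.absdiff(im,old).max(2)
for n,(x,y) in dict(tree=(203,227),saucer=(148,248),canister=(465,220),case=(522,264)).items(): print(n,(d[y-28:y+28,x-28:x+28]>60).sum())
c=cam("scene");im=viewer.capture("scene");cv2.imwrite("pics/s10.png",cv2.resize(im[177:297,250:410,::-1],None,fx=5,fy=5,interpolation=cv2.INTER_CUBIC))
E
```

```text
time: 22.58
tool_pos: [527.0, 42.1, 307.4]
tcp_rot: [3.137, 0.013, 2.723]
contact_force: [0.3, -0.3, 1.1]
grip_width: 0.4
finger_force: 0.0
time: 23.08
tool_pos: [404.1, 90.6, 301.4]
tcp_rot: [3.14, 0.003, 2.724]
contact_force: [0.8, -0.2, -0.1]
grip_width: 0.6
finger_force: 0.0
[(array([328.07142857, 233.85714286]), array([587.77125801,  11.68010168, 145.5       ]))]
tree 0
saucer 0
canister 0
case 0
```

View pics/s10.png

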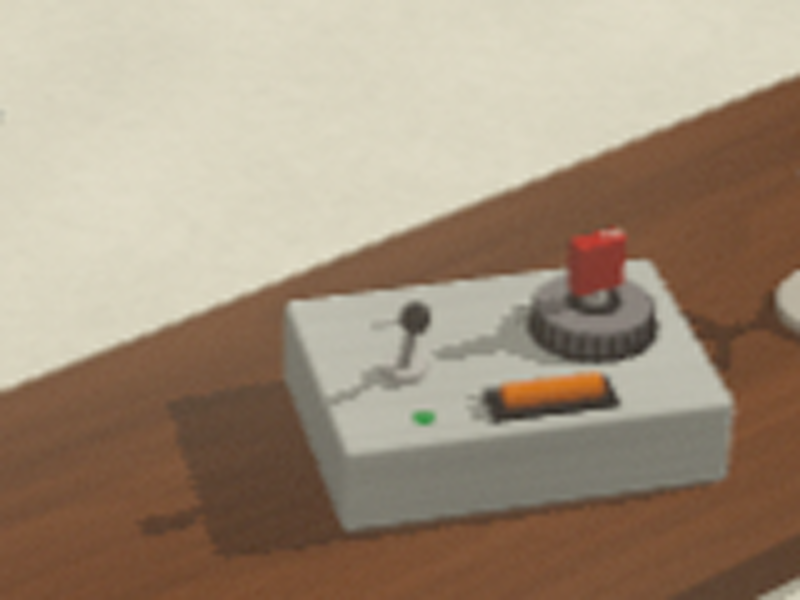

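```bash
python3 -c "
from plant import order;print(order.close_job())"
```

```text
the job is handed in; nothing more can be done
None
```

The job is handed in, with no verdict returned: the knob was pushed down, turned to its stop (felt at about 1.35 rad) and came back up, then the toggle went over to on; the pictures show the ring mark and the bystanders where they started, and the arm is clear.

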